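Food bank: hold a bread roll over the parcel with tongs

ROBOT

A 6-joint arm with a two-finger parallel gripper is mounted at the origin on the work surface. World frame = base frame: x ahead of the robot, y to its left, z up, the work surface at z = 0. Lengths are in mm, angles in rad, forces in N, time in s.
With the tool pointing down it reaches from about 275 to 750 mm from the base axis. Payload 10.2 kg.
Tool frame: the origin (TCP) lies on the front face of the gripper's body, between the roots of the fingers; the fingertips stand 73 mm ahead of it and the grasp point (between the pads) lies ctrl.grip_depth ahead of it (ctrl.grip_depth is the distance from the TCP to the grasp point, in mm); z points along the fingers, y is the direction in which the jaws open and shut (so a half turn about z gives the same grasp; the last joint's range is limited). The gripper opens to 85 mm and grips with 20 to 120 N. Pads are 22 mm wide; open, the fingers measure 114 mm over their backs; the gripper's body (76 mm by 85 mm) begins 54 mm behind the grasp point. The pads swing forward as they close: fully open they stand 13 mm farther back than shut.
Start: joints at [1.05, 0.313, 1.498, -0, 1.331, -0.223], TCP at [154.057, 501.894, 303.894] pointing down, gripper open.
Joint ranges: [-2.94, 2.94], [-0.97, 2.17], [0.19, 2.56], [-1.23, 4.37], [0.02, 3.11], [-2.88, 2.88]. Speed limits (rad/s): [2.39, 2.39, 3.01, 3.14, 3.14, 3.14].

INTERFACE

Orientations are given as a unit quaternion [w, x, y, z].
In Python, from rig import readout, capture, ctrl, nets gives the robot as it stands. The module is installed in compiled form; this text tells all that it offers.
- The arm moves only by the tool apply_moves, never from a script. Its argument "targets" is a list of rows, each a list of 4 numbers: the shift along the tool's x, y, z in cm, then the turn about the tool's z in degrees. A call has 1 to 8 rows; each row shifts and turns the commanded pose from where the row before left it, along the tool's axes as they then stand; what a row does not reach is not made up. A row lasts 1/10 s, in which the tool goes at most 50 mm and 8.59 degrees, less where a joint would pass 70% of its speed; a pose out of reach is approached as far as the arm can. A call with a gripper value outside its range is refused whole. "grip" is the finger opening in cm, from 0 to 8.54, set as the call begins (left out, the last holds). The fingers move at their own pace and stop on an object; "force" is the grip in N (left out, the last holds). Time passes only in rows, so rows that do not move let the fingers close. It gives the time, the measured TCP pose, the force and the opening at its end, in the units of the state.
- readout.sense(): the state, without advancing time (a new reading comes with each control period).
- capture(name): name is "scene" or "side" or "wrist"; returns a dict with "img" (400x640x3 uint8, red, green, blue), "fov_y" (degrees; the focal length in pixels is half the picture's height over the tangent of half this angle, whatever the lens; pixels are square), "cx", "cy" (the principal point, pixels), "D" ([k1, k2, p1, p2, k3] as OpenCV has them; the pictures are not rectified), "eye" and "rotation" of the camera in the world. Camera axes: x right, y down, z forward; pixel columns grow to the right and rows downward; lengths in mm; the calibration is good to about 2 mm. A picture is of the moment at which its call begins. There is no depth.
- ctrl.finish_job(): hands the job in, once; it reports no verdict.
Trained networks look in the newest picture that a camera, given by its name, has taken for a name from the list of things; names that differ only in an ending like _2 or _b are one class to them, and where a whole thing is asked for, a point or a joint stands for the part that bears it (a point fixed in the world has none). Each returns a list of dicts, best first, with "score" (0 to 1); they miss things now and then, are a little off and sometimes report something else, mostly with a low value. They report only what shows in the picture. A call takes as long as a camera call. They do not tell look-alikes from the thing itself.
- nets.boxes_of(camera, target): "location" ([column, row] as shares, 0 to 1, of the picture: columns of its width, rows of its height, amid what is visible of it).
The state is a dict: "time_s": time; "joints": joint angles; "dq": joint speeds; "tau": joint torques, N m; "eef_pos": TCP position; "ee_rot": TCP orientation; "force": force on the tool from outside, world axes, zero at the start; "wrist_torque": the same for the moment, N m; "grip_width": opening from 0.0 (shut) to 1.0 (fully open).
Only numpy, scipy, OpenCV 4.12 (cv2) and the standard library are available. Lean on these libraries where they do the work, as an engineer would, in place of code of your own. Each camera call takes 0.05 s, during which the arm holds its last target.

TASK

Pick up the tongs from the white board, close their jaws on the small round bread roll in the bread tray, lift it out and hold it up clear above the opening of the part-packed parcel carton, so that I can look it over before it goes in. Only the tongs may touch the roll, never the gripper itself, and everything else stays where it stands. Finish while still holding the roll there in the tongs: do not lower it or let go.

Things in the scene. Friction and masses are not known exactly. Their poses are not given: they have to be found in the camera images.
- tongs: Steel kitchen tongs, 255 mm long, 115 g, lying flat, open, on the board: two sprung strips 26 mm high, 5 mm thick, in a narrow V, hinged at the tail. Origin: underside, on the mid-line at the place to squeeze (across y, from above), 115 mm ahead of the hinge, 58 mm over the arms there when open. x: tail to jaws, z up. Frame fixed to the +y arm. Gripped there, both arms close evenly.
- tongs_jaws (a point): Midway between the open jaws: 107 mm ahead of the tongs' origin along x, 13 mm above their underside. Jaws: shallow scoops 26 mm high, 44 mm long; open, they are 90 mm apart inside, 100 mm outside. Fixed to the +y arm, so it lies about 18 mm beside the roll's centre once the roll is gripped.
- tongs_squeeze (a joint): Angle by which the arms are squeezed together (rad): 0 open, 0.17 closed on the round roll, 0.34 jaws shut on nothing. At the tongs' origin: 58 mm over the arms open; 50 mm leaves 75 mm inside the jaws; 38 mm closes them on the roll. A spring reopens them; each finger feels 3 N when open, 6 N at the roll.
- board: White plastic chopping board, 300 x 170 x 10 mm, fixed. Origin under its centre, x along its length. The tongs lie on it. It stands left or right of the bread tray, the parcel carton on the other side.
- tray: Bread tray, fixed: brown display carton 200 mm deep (x), 286 mm wide (y), on a flat carton of the same size. Origin on the table under its centre; x points away from its low front, which faces the robot. Floor 64 mm above the table; front edge and front half of the sides 8 mm above the floor; rear half of the sides steps up to the back wall, 71 mm above the floor. Walls 4 mm.
- tray_floor (a point): Centre of the bread tray's floor, 64 mm above the table.
- roll: The small round bread roll, 52 mm across and 40 mm high, 28 to 56 g, its greatest width 13 to 23 mm above its flat underside. Origin: centre of the underside, z up. It and the long roll lie side by side in the front half of the tray, about 120 mm apart, either one on the left.
- roll_center (a point): Centre of the round roll, 20 mm above its underside.
- long_roll: Long finger roll, 92 x 44 x 36 mm, lying in the tray beside the round roll; leave it alone. Origin: centre of the underside, x along its length.
- parcel: Open parcel carton, 190 mm (x) by 220 mm (y) and 110 mm high, fixed, holding a tin, a packet and a jar that stay below its rim. Origin on the table under its centre. Its front and side flaps hang down outside (4 mm thick); its rear (+x) flap leans outwards, up to 146 mm above the table.
- parcel_mouth (a point): Centre of the parcel carton's opening, at the height of its rim, 110 mm above the table. The opening is 182 mm along the carton's x and 212 mm along its y.
- tall_tin: Food tin, 73 mm across, 108 mm high, standing; origin under its centre. Bystander.
- flat_tin: Flat food tin, 85 mm across, 35 mm high, standing in front of the tray; origin under its centre. Bystander.
- jar: Jar, 68 mm across, 100 mm high; origin under its centre. Bystander.
- tape_roll: Roll of packing tape lying flat, 104 mm across, 48 mm high, in front of the tray; origin under its centre. Bystander.
Not all that is in view belongs to the job. There is more than one size of the roll; the one meant has the size given above.

How it is judged:
By the outcome, as a careful person would: the job done as asked, in the order asked, and still so for the second after the job is handed in, while the arm keeps its last pose, push and grip.
It also fails if it takes over 48 s, if anything falls off the work surface, if the arm or the gripper's body presses on something with over 40 N, if the wrist force passes 120 N, or if a joint passes its speed limit or range.

## Working session

There is one attempt and no reset: what is moved stays moved. The work goes in short steps, Python scripts to look and compute and a tool call to move; the robot and the scene stay as the last step left them, time stands still between calls to the robot, and variables do not carry over. Pictures are saved under pics/ and viewed, and the job is handed in when it is done.

Besides the shell and the picture viewer there is one more tool, called after ">>>" by a JSON object that holds its "fn" and its "kwargs". apply_moves: Moves the arm, as the interface text tells. Its arguments: {"type":"object","properties":{"targets":{"type":"array"},"grip":{"type":"number"},"force":{"type":"number"}},"required":["targets"]}

```bash
mkdir -p pics; cat > h.py <<'E'
import numpy as np, cv2
from rig import readout, capture, ctrl, nets
def K(c):
    f=200/np.tan(np.radians(c['fov_y'])/2)
    return np.array([[f,0,c['cx']],[0,f,c['cy']],[0,0,1.]])
def snap(n,fn):
    c=capture(n); cv2.imwrite('pics/'+fn+'.png',c['img'][:,:,::-1]); 
    np.save('pics/'+fn+'.npy',c,allow_pickle=True); return c
def load(fn): return np.load('pics/'+fn+'.npy',allow_pickle=True).item()
def ray(c,u,v):
    p=cv2.undistortPoints(np.array([[[u,v]]],float),K(c),np.array(c['D'],float))[0,0]
    d=np.array(c['rotation'])@np.array([p[0],p[1],1]); return np.array(c['eye'],float),d/np.linalg.norm(d)
def atz(c,u,v,z):
    e,d=ray(c,u,v); return e+d*(z-e[2])/d[2]
def proj(c,P):
    R=np.array(c['rotation']); rv=cv2.Rodrigues(R.T)[0]; t=-R.T@np.array(c['eye'],float)
    return cv2.projectPoints(np.array(P,float).reshape(-1,1,3),rv,t,K(c),np.array(c['D'],float))[0][:,0]
E
python3 - <<'E'
from h import *
print(ctrl.grip_depth, readout.sense())
for n in ['scene','side','wrist']:
    c=snap(n,n+'0'); print(n,c['eye'],np.array(c['rotation']).round(3).tolist(),c['fov_y'],c['D'],np.array(c['rotation']).shape)
    if n!='wrist':
        for t in ['tongs','tongs_jaws','board','tray','roll','long_roll','parcel','tall_tin','flat_tin','jar','tape_roll']:
            print(t,[(round(d['location'][0]*640),round(d['location'][1]*400),round(d['score'],2)) for d in nets.boxes_of(n,t)])
E
```

```text
53.900000000000006 {'time_s': 0.0, 'joints': array([ 1.04959376e+00,  3.13444435e-01,  1.49844443e+00, -1.06289475e-05,
        1.33100463e+00, -2.23392871e-01]), 'dq': array([ 0.0004387 ,  0.00141115,  0.00114874, -0.00057584, -0.00105942,
        0.00094508]), 'tau': array([ 1.48586336e-03, -4.12241006e+01, -2.59766972e+01,  2.08660617e-05,
        3.83553488e-03, -4.82806797e-06]), 'eef_pos': array([153.97259591, 501.73659409, 303.33510118]), 'ee_rot': array([-2.31786071e-04,  1.48353906e-01,  9.88934121e-01, -6.07738424e-04]), 'force': array([ 0.77019299, -0.17295063, -0.04816509]), 'wrist_torque': array([ 0.03197797, -0.00268721, -0.02405232]), 'grip_width': 0.9989077194071929}
scene [1201.34524545 -485.98857782  789.01051482] [-0.379, 0.812, 0.4, -0.191] 48.61560243968074 [-0.080612  0.        0.        0.        0.      ] (4,)
tongs [(424, 172, 0.77)]
tongs_jaws [(426, 174, 0.76)]
board [(413, 185, 0.6), (419, 177, 0.43)]
tray [(341, 257, 0.79)]
roll [(385, 201, 0.85), (303, 244, 0.66), (221, 364, 0.61), (168, 274, 0.21)]
long_roll [(351, 220, 0.92)]
parcel [(171, 273, 0.86)]
tall_tin [(451, 222, 0.87)]
flat_tin [(249, 220, 0.85)]
jar [(304, 243, 0.71), (287, 331, 0.62), (169, 272, 0.48)]
tape_roll [(306, 195, 0.67), (449, 222, 0.36)]
side [471.9908457  639.88946873 849.96275161] [0.02, -0.083, 0.937, -0.339] 57.392613797375844 [-0.06831515  0.          0.          0.          0.        ] (4,)
tongs [(312, 352, 0.87), (309, 326, 0.6)]
tongs_jaws [(310, 348, 0.89)]
board [(317, 343, 0.56)]
tray [(286, 196, 0.65), (305, 348, 0.25)]
roll [(306, 269, 0.89), (310, 170, 0.48), (291, 122, 0.44)]
long_roll [(302, 200, 0.8)]
parcel [(357, 120, 0.91), (301, 200, 0.49)]
tall_tin []
flat_tin [(382, 185, 0.81)]
jar [(280, 129, 0.83)]
tape_roll []
wrist [ 85.97277172 523.98506469 374.41120125] [0.113, 0.796, 0.588, 0.083] 67.62853185778778 [0.01526029 0.         0.         0.         0.        ] (4,)
```

Rotations are quaternions; fix the helper, view.

```bash
python3 - <<'E'
s=open('h.py').read()
s=s.replace("np.array(c['rotation'])@","Rm(c)@").replace("R=np.array(c['rotation'])","R=Rm(c)")
s+='''
from scipy.spatial.transform import Rotation as Rot
def Rm(c):
    q=np.array(c['rotation']); return Rot.from_quat(q[[1,2,3,0]]).as_matrix()
'''
open('h.py','w').write(s)
E
```

```text
(no output)
```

View pics/scene0.png

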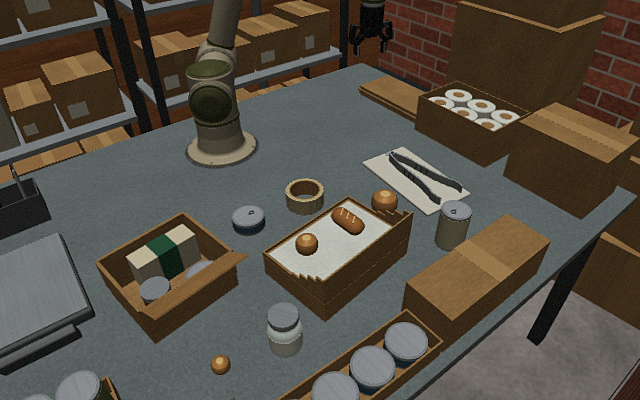

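View pics/side0.png

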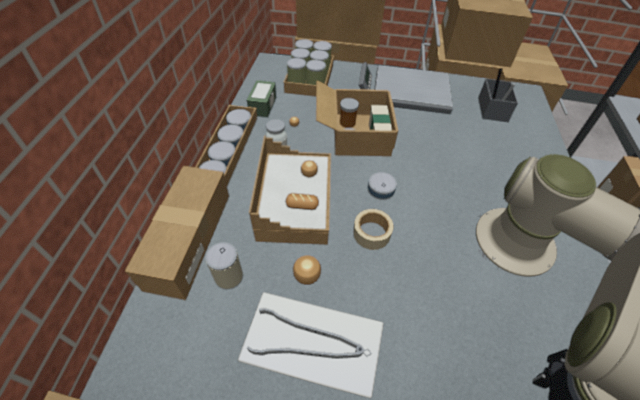

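View pics/wrist0.png

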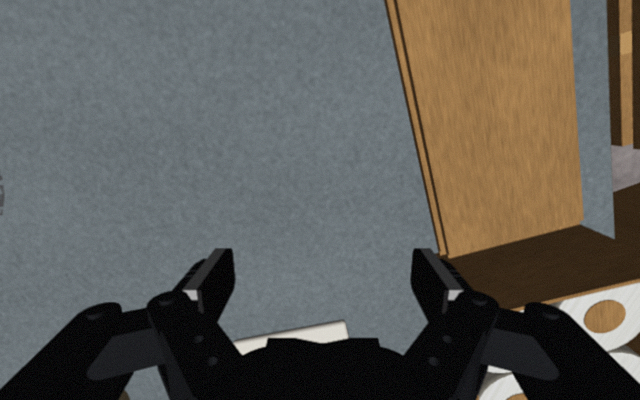

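Round-roll candidates: the one in the tray (scene 306,244; side 310,168), a larger one on the table between board and tray (scene 385,201; side 306,269), and a small one behind (scene 221,364; side 294,122). Only the first lies in the tray beside the long roll, so it should be the one meant. I'll check its size and an enlarged crop.

```bash
python3 - <<'E'
from h import *
S=load('scene0');D=load('side0')
def tri(a,b):
    e1,d1=ray(S,*a);e2,d2=ray(D,*b)
    t=np.linalg.lstsq(np.c_[d1,-d2],e2-e1,rcond=None)[0]
    p,q=e1+t[0]*d1,e2+t[1]*d2
    return ((p+q)/2).round(1),np.linalg.norm(p-q).round(1)
print('tray roll',tri((306,244),(310,168.5)));print('big',tri((385,201),(306,269)));print('small',tri((221,364),(294,122)))
print('long',tri((348,220),(302,201)))
a=D['img'][280:400,230:400,::-1];b=D['img'][80:260,230:410,::-1]
cv2.imwrite('pics/ct.png',cv2.resize(a,None,fx=4.5,fy=4.5,interpolation=2)[:600,:800]);cv2.imwrite('pics/cr.png',cv2.resize(b,None,fx=3.3,fy=3.3,interpolation=2))
cv2.imwrite('pics/cs.png',cv2.resize(S['img'][140:310,260:480,::-1],None,fx=3.5,fy=3.5,interpolation=2))
E
```

```text
tray roll (array([607.1, -89.8,  80.9]), np.float64(2.6))
big (array([561.7, 205.2,  28.4]), np.float64(0.5))
small (array([ 717.4, -374. ,   11.5]), np.float64(0.7))
long (array([605.4,  35.5,  83.4]), np.float64(1.6))
```

View pics/ct.png

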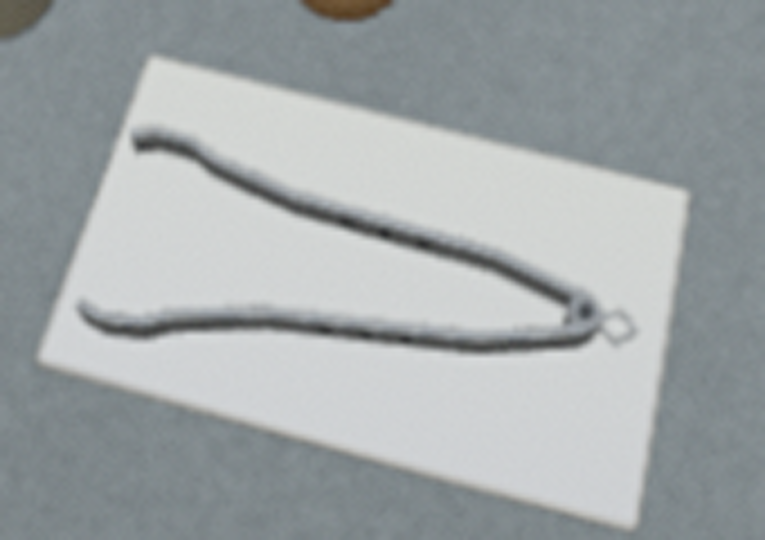

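View pics/cr.png

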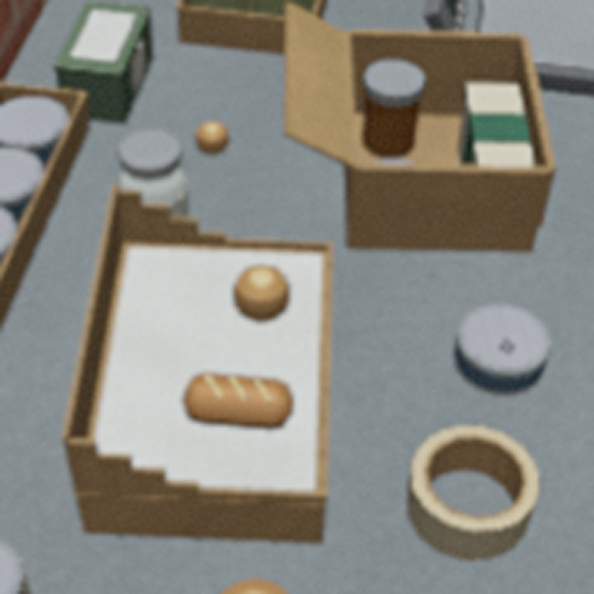

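View pics/cs.png

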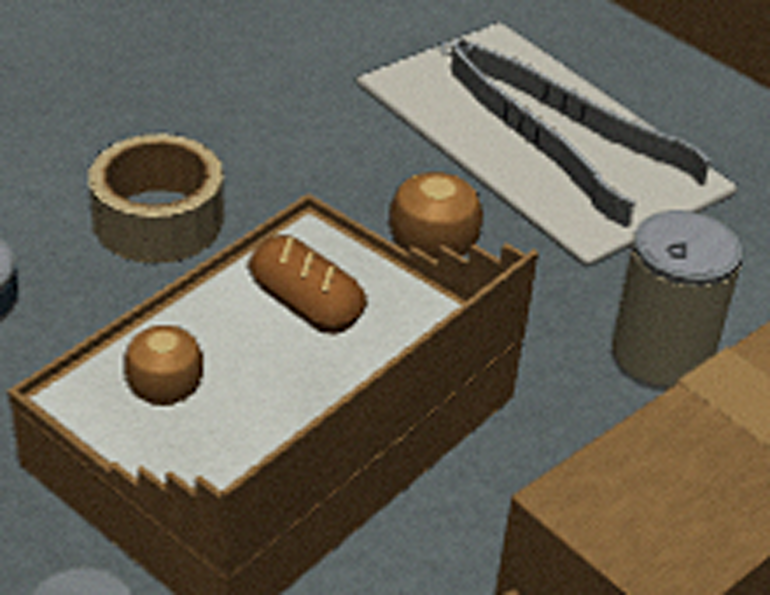

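The tray roll's size and surroundings fit. Now the poses of the tongs, tray and parcel.

```bash
cat > fit.py <<'E'
from h import *
from scipy.optimize import least_squares
S=load('scene0');D=load('side0')
cD=lambda x,y:(230+x/4.5,280+y/4.5); cS=lambda x,y:(260+x/3.5,140+y/3.5); cR=lambda x,y:(230+x/3.3,80+y/3.3)
f=lambda c,p,z:atz(c,*p,z).round(0)[:2]
print('side: hinge',f(D,cD(578,300),36),'tipA',f(D,cD(137,132),36),'tipB',f(D,cD(82,302),36))
print('scene: hinge',f(S,cS(458,44),36),'tipA',f(S,cS(632,205),36),'tipB',f(S,cS(706,165),36))
print('marks scene A',f(S,cS(520,110),36),'B',f(S,cS(562,92),36))
print('board side',[f(D,cD(*p),10) for p in [(152,57),(688,190),(637,527),(38,362)]])
print('board scene',[f(S,cS(*p),10) for p in [(500,23),(357,78),(588,263),(736,188)]])
# tray floor corners
print('tray front edge side',f(D,cR(330,245),72),f(D,cR(325,492),72))
print('tray front scene',f(S,cS(12,394),72),f(S,cS(310,200),72))
print('tray back scene',f(S,cS(222,492),135),f(S,cS(535,255),135), 'side',f(D,cR(115,190),135),f(D,cR(70,438),135))
print('parcel rim side',[f(D,cR(*p),110) for p in [(525,37),(550,167),(348,167),(352,33)]])
print('parcel rim scene',[f(S,p,110) for p in [(98,265),(183,216),(238,260),(155,313)]])
for n,p,q in [('flat',(249,214),(382,181)),('tape',(305,186),(374,222)),('tall',(456,208),(221,253))]:
  print(n,[f(S,p,z) for z in (35,48,108)],[f(D,q,z) for z in (35,48,108)])
r=readout.sense();q=r['ee_rot'];R=Rot.from_quat(q[[1,2,3,0]]).as_matrix();print(R.round(3))
E
python3 fit.py
```

```text
side: hinge [412. 376.] tipA [644. 331.] tipB [648. 419.]
scene: hinge [407. 377.] tipA [653. 325.] tipB [656. 411.]
marks scene A [511. 347.] B [514. 395.]
board side [array([653., 278.]), array([359., 301.]), array([372., 467.]), array([667., 444.])]
board scene [array([377., 463.]), array([364., 297.]), array([661., 272.]), array([672., 437.])]
tray front edge side [ 559. -170.] [521. 105.]
tray front scene [ 565. -176.] [529. 102.]
tray back scene [ 755. -151.] [721. 129.] side [ 750. -139.] [711. 135.]
parcel rim side [array([ 397., -487.]), array([ 365., -276.]), array([ 553., -239.]), array([ 579., -456.])]
parcel rim scene [array([ 416., -492.]), array([ 381., -281.]), array([ 584., -246.]), array([ 609., -439.])]
flat [array([ 389., -117.]), array([ 403., -123.]), array([ 468., -153.])] [array([ 391., -124.]), array([ 392., -112.]), array([398., -55.])]
tape [array([381.,  68.]), array([396.,  58.]), array([461.,  14.])] [array([404.,  33.]), array([405.,  43.]), array([410.,  88.])]
tall [array([705., 328.]), array([713., 314.]), array([753., 249.])] [array([784., 203.]), array([779., 210.]), array([756., 242.])]
[[-0.956  0.293 -0.   ]
 [ 0.293  0.956 -0.   ]
 [-0.    -0.    -1.   ]]
```

>>> {"fn": "apply_moves", "kwargs": {"targets": [[-3.9,-0.15,0.7,0],[-3.9,-0.15,0.7,0],[-3.9,-0.15,0.7,0],[-3.9,-0.15,0.7,0],[-3.9,-0.15,0.7,0],[-3.9,-0.15,0.7,0],[-3.9,-0.15,0.7,0],[-3.9,-0.15,0.7,0]], "grip": 8.5}}

```text
time_s: 2.05
eef_pos: [450.3, 398.1, 247.6]
ee_rot: [-0.0, 0.148, 0.989, 0.0]
force: [-0.1, 0.8, 0.0]
grip_width: 0.996
```

>>> {"fn": "apply_moves", "kwargs": {"targets": [[-2.0,-0.1,0.5,0],[-2.0,-0.1,0.5,0],[-2.0,-0.1,0.5,0],[-2.0,-0.1,0.5,0],[0,0,0,-5],[0,0,0,-5],[0,0,0,-5],[0,0,0,0]]}}

```text
time_s: 2.85
eef_pos: [523.7, 372.0, 227.9]
ee_rot: [-0.0, 0.017, 1.0, 0.0]
force: [0.2, 0.5, 0.3]
grip_width: 0.995
```

```bash
cat >> h.py <<'E'
def st():
    r=readout.sense();q=r['ee_rot'];R=Rot.from_quat(q[[1,2,3,0]]).as_matrix()
    print('t',r['time_s'],'pos',r['eef_pos'].round(1),'toolx yaw',np.degrees(np.arctan2(R[1,0],R[0,0])).round(2),'z',R[:,2].round(3),'F',r['force'].round(1),'T',r['wrist_torque'].round(2),'g',round(r['grip_width']*85.4,1),'q6',r['joints'][5].round(2))
    return r,R
def rel(R,w): return (R.T@np.array(w,float)/10).round(2)
E
python3 - <<'E'
from h import *
st();snap('wrist','w1')
E
```

```text
t 2.85 pos [523.7 372.  227.9] toolx yaw 178.01 z [-0.  0. -1.] F [0.2 0.5 0.3] T [0.04 0.02 0.04] g 85.0 q6 -1.1
```

View pics/w1.png

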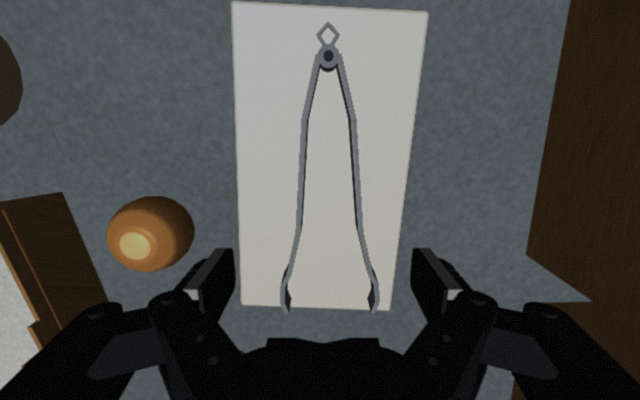

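The wrist picture shows the tongs with the hinge at (329,58) and the jaw tips at about (287,308) and (375,308).

```bash
python3 - <<'E'
from h import *
W=load('w1')
for n,p in dict(hinge=(328,55),LL=(283,268),RR=(379,285),tipL=(285,310),tipR=(375,310),a1L=(303,120),a1R=(354,120),a2L=(300,225),a2R=(362,225),ridgeL=(303,160),ridgeR=(356,160)).items(): print(n,atz(W,*p,36)[:2].round(1))
# predicted model overlay
i=cv2.resize(W['img'][30:330,220:440,::-1],None,fx=2,fy=2,interpolation=2); cv2.imwrite('pics/w1c.png',i)
E
```

```text
hinge [409.1 381.7]
LL [597.9 331.9]
RR [620.1 426.1]
tipL [645.8 330.5]
tipR [649.  422.5]
a1L [458.5 358.9]
a1R [460.  402.2]
a2L [553.6 351. ]
a2R [555.6 409.2]
ridgeL [492.5 357.1]
ridgeR [494.2 403.8]
```

View pics/w1c.png

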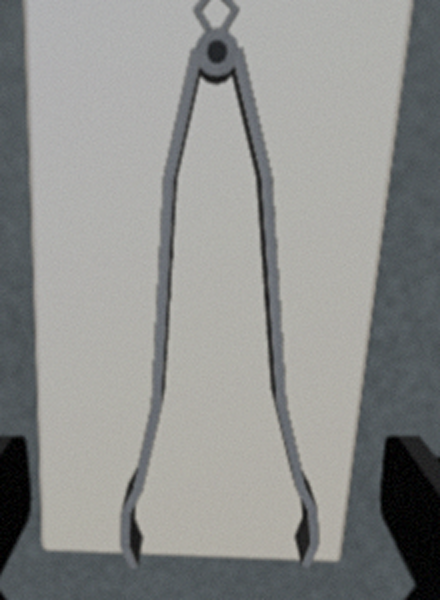

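>>> {"fn": "apply_moves", "kwargs": {"targets": [[0,0.6,2.5,0.0],[0,0,2.5,0],[0,0,2.5,0],[0,0,2.5,0],[0,0,1.6,0],[0,0,1.0,0],[0,0,1.0,0],[0,0,1.0,0]]}}

```text
time_s: 3.7
eef_pos: [524.7, 377.8, 82.0]
ee_rot: [0.001, 0.018, 1.0, 0.0]
force: [0.3, 0.3, 0.4]
grip_width: 0.995
```

```bash
python3 - <<'E'
from h import *
st();snap('wrist','w2');c=snap('scene','s2');d=snap('side','d2')
a=cv2.resize(c['img'][100:260,330:510,::-1],(400,356),interpolation=2);b=cv2.resize(d['img'][240:400,220:400,::-1],(400,356),interpolation=2)
cv2.imwrite('pics/sd2.png',np.hstack([a,b]))
E
```

```text
t 3.7 pos [524.7 377.8  82. ] toolx yaw 177.92 z [ 0.001  0.001 -1.   ] F [0.3 0.3 0.4] T [0.   0.03 0.05] g 84.9 q6 -1.09
```

View pics/w2.png

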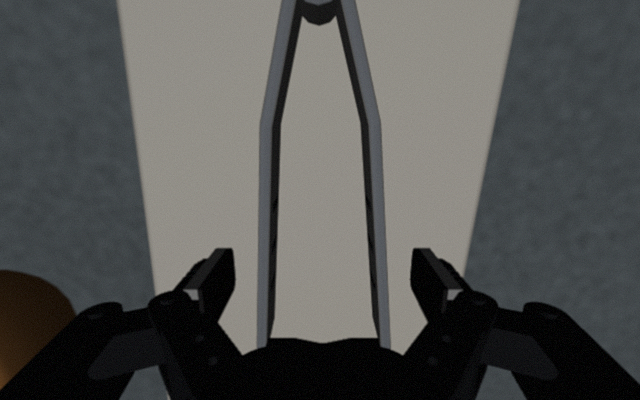

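View pics/sd2.png

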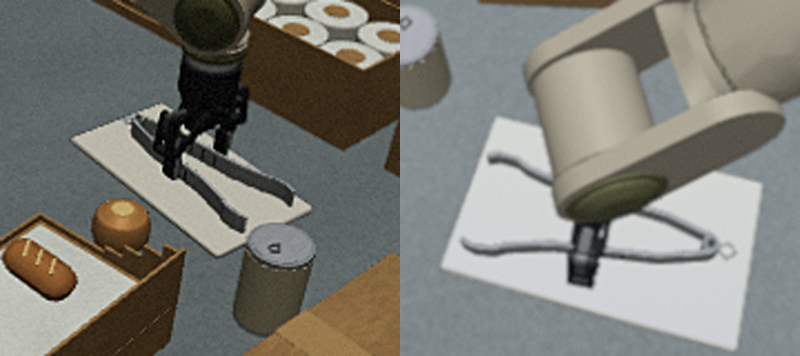

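The arms lie centred between the pads (268 and 375, pads at 233 and 413). I'll squeeze to a carrying width of 48 mm, then lift.

>>> {"fn": "apply_moves", "kwargs": {"targets": [[0,0,0,0],[0,0,0,0],[0,0,0,0],[0,0,0,0],[0,0,0,0],[0,0,0,0],[0,0,0,0],[0,0,0,0]], "grip": 4.8, "force": 20}}

```text
time_s: 4.65
eef_pos: [524.9, 377.9, 83.3]
ee_rot: [0.001, 0.018, 1.0, 0.001]
force: [-0.7, 0.7, 4.8]
grip_width: 0.566
```

>>> {"fn": "apply_moves", "kwargs": {"targets": [[0,0,-0.5,0],[0,0,-1.0,0],[0,0,-1.5,0],[0,0,-1.5,0],[0,0,-1.5,0],[0,0,-1.0,0],[0,0,0,0],[0,0,0,0]]}}

```text
time_s: 5.45
eef_pos: [524.2, 377.5, 151.7]
ee_rot: [-0.0, 0.018, 1.0, -0.0]
force: [-0.1, -0.6, -1.6]
grip_width: 0.565
```

```bash
python3 - <<'E'
from h import *
st();snap('wrist','w3');c=snap('scene','s3');d=snap('side','d3')
a=cv2.resize(c['img'][70:250,330:510,::-1],(400,400),interpolation=2);b=cv2.resize(d['img'][220:400,220:400,::-1],(400,400),interpolation=2)
cv2.imwrite('pics/sd3.png',np.hstack([a,b]))
E
```

```text
t 5.45 pos [524.2 377.5 151.7] toolx yaw 177.94 z [-0. -0. -1.] F [-0.1 -0.6 -1.6] T [ 0.01  0.04 -0.04] g 48.2 q6 -1.09
```

View pics/w3.png

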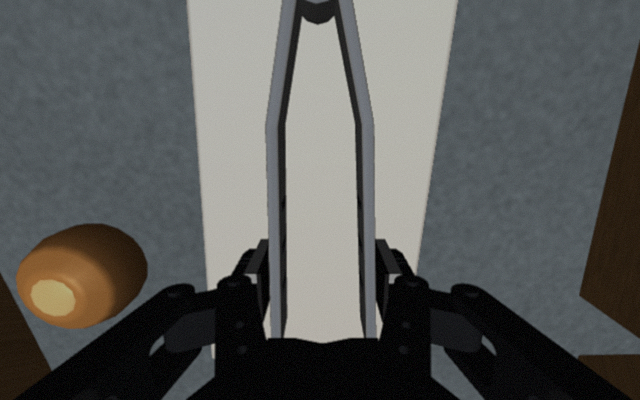

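View pics/sd3.png

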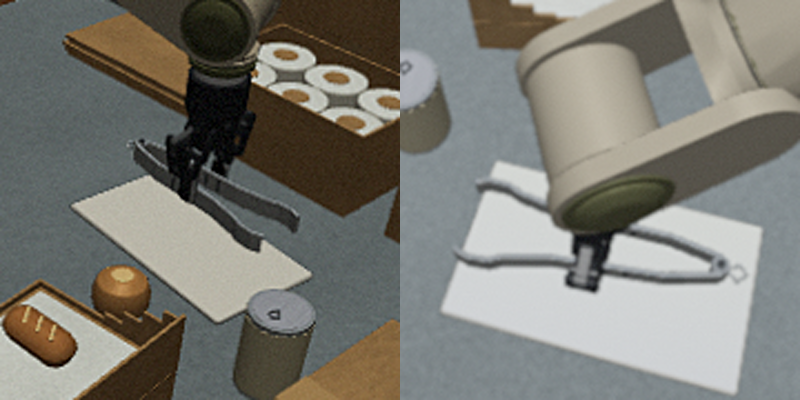

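>>> {"fn": "apply_moves", "kwargs": {"targets": [[0,0,-1,0],[0,-0.5,-1.5,0],[0,-1,-1.5,0],[0,-1.5,-1.5,0],[0,-2,-1.5,0],[0,-2.5,-1,0],[0,-3,0,0],[0,-3,0,0]]}}

```text
time_s: 6.4
eef_pos: [519.4, 241.0, 233.8]
ee_rot: [0.001, 0.018, 1.0, 0.0]
force: [0.2, -0.3, -0.5]
grip_width: 0.563
```

>>> {"fn": "apply_moves", "kwargs": {"targets": [[0.1,-3,0,0],[0.1,-3,0,0],[0.1,-3,0,0],[0.1,-3,0,0],[0.1,-3,0,0],[0.1,-3,0,0],[0,-3,0,0],[0,-3,0,0]]}}

```text
time_s: 7.2
eef_pos: [504.4, 1.3, 233.4]
ee_rot: [0.001, 0.018, 1.0, -0.0]
force: [-0.0, -0.1, -1.0]
grip_width: 0.568
```

>>> {"fn": "apply_moves", "kwargs": {"targets": [[0,-3,0,0],[0,-2.5,0,0],[0,-2.0,0,0],[0,-1.7,0,0],[0,-1.0,0,-2.5],[0,-0.5,0,-2.5],[0,0,0,-2.5],[0,0,0,-2.5]]}}

```text
time_s: 8.0
eef_pos: [500.8, -104.6, 233.3]
ee_rot: [0.001, -0.07, 0.998, -0.0]
force: [-0.1, -0.6, -0.3]
grip_width: 0.566
```

>>> {"fn": "apply_moves", "kwargs": {"targets": [[0,0,0,0],[0,0,0,0]]}}

```text
time_s: 8.2
eef_pos: [501.0, -104.2, 232.8]
ee_rot: [0.001, -0.068, 0.998, -0.0]
force: [0.2, 0.2, -1.6]
grip_width: 0.559
```

```bash
python3 - <<'E'
from h import *
st();snap('wrist','w4');c=snap('scene','s4');d=snap('side','d4')
for n in ('scene','side'): print(n,[[(round(x['location'][0]*640,1),round(x['location'][1]*400,1),round(x['score'],2)) for x in nets.boxes_of(n,t)] for t in ('roll','tongs','tongs_jaws')])
a=cv2.resize(c['img'][130:310,230:430,::-1],(400,360),interpolation=2);b=cv2.resize(d['img'][90:270,220:420,::-1],(400,360),interpolation=2)
cv2.imwrite('pics/sd4.png',np.hstack([a,b]))
E
```

```text
t 8.2 pos [ 501.  -104.2  232.8] toolx yaw -172.15 z [ 0.001 -0.001 -1.   ] F [ 0.2  0.2 -1.6] T [-0.05 -0.02 -0.03] g 47.7 q6 -2.14
scene [[(304.0, 245.0, 0.94), (383.3, 202.8, 0.67), (219.4, 361.9, 0.51)], [(289.5, 198.1, 0.98)], []]
side [[(304.9, 266.7, 0.77), (308.5, 170.4, 0.75), (294.4, 121.9, 0.54)], [(343.1, 152.3, 0.88)], [(341.0, 147.8, 0.93), (308.5, 168.3, 0.62)]]
```

View pics/w4.png

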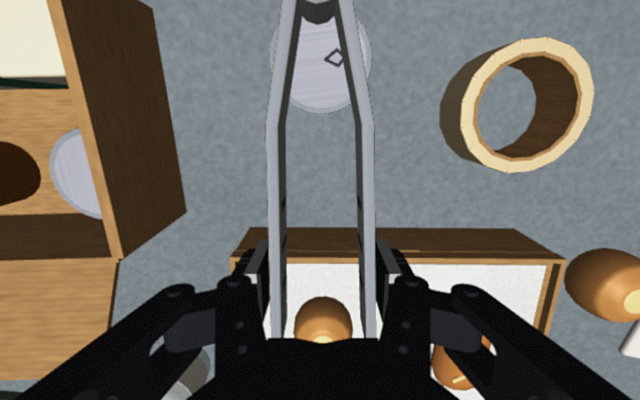

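View pics/sd4.png

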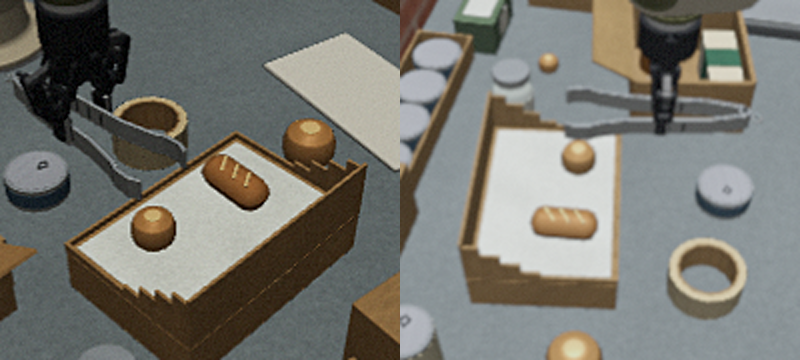

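```bash
python3 - <<'E'
from h import *
c=load('s4');d=load('d4')
a=cv2.resize(c['img'][165:265,235:335,::-1],(400,400),interpolation=2);b=cv2.resize(d['img'][115:195,290:370,::-1],(400,400),interpolation=2)
cv2.imwrite('pics/sd4c.png',np.hstack([a,b]))
E
```

```text
(no output)
```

View pics/sd4c.png

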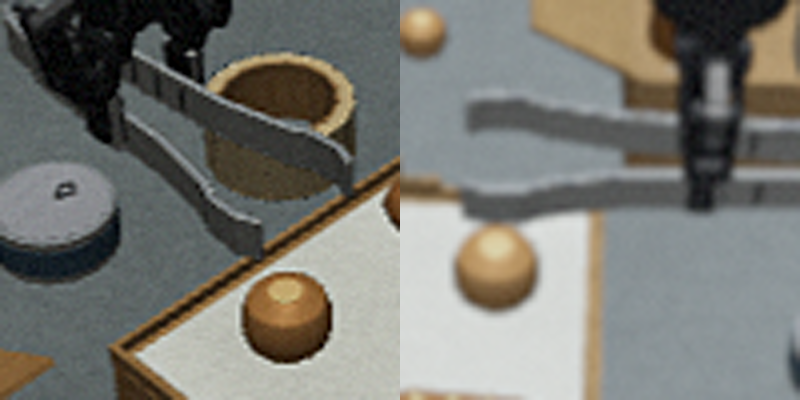

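```bash
python3 - <<'E'
from h import *
from scipy.optimize import least_squares
S=load('s4');D=load('d4')
s=lambda x,y:(235+(x)/4,165+(y)/4); d=lambda x,y:(290+x/5,115+y/5)
def tri(a,b):
    e1,d1=ray(S,*a);e2,d2=ray(D,*b)
    t=np.linalg.lstsq(np.c_[d1,-d2],e2-e1,rcond=None)[0]
    p,q=e1+t[0]*d1,e2+t[1]*d2
    return (p+q)/2,np.linalg.norm(p-q).round(1)
P={n:tri(s(*a),d(*b)) for n,a,b in [('-top',(262,225),(70,98)),('-bot',(260,258),(70,130)),('+top',(352,152),(65,188)),('+bot',(350,193),(66,216)),('roll',(287,316),(96,266))]}
for k,v in P.items(): print(k,v[0].round(1),v[1])
m=sum(P[k][0] for k in ('-top','-bot','+top','+bot'))/4; print('jaw tip mid',m.round(1))
# model silhouette check of the roll
for r0 in [(606,-90)]:
  def sil(c,p):
    th=np.linspace(0,2*np.pi,60); pts=[]
    for r,z in [(20,64),(26,77),(26,87),(20,99),(10,104)]: pts+= [(p[0]+r*np.cos(t),p[1]+r*np.sin(t),z) for t in th]
    q=proj(c,pts);return np.r_[q.min(0),q.max(0)]
  oS=np.r_[s(243,270),s(331,362)];oD=np.r_[d(56,222),d(136,310)]
  f=lambda p:np.r_[sil(S,p)-oS,sil(D,p)-oD]
  r=least_squares(f,r0);print('roll fit',r.x.round(1),r.fun.round(1))
  for c,o,n in ((S,oS,'S'),(D,oD,'D')):
    r=least_squares(lambda p:sil(c,p)-o,r0);print(n,r.x.round(1),r.fun.round(1))
E
```

```text
-top [ 630.1 -117.3  182.2] 4.7
-bot [ 629.7 -118.3  158.6] 2.6
+top [616.7 -46.2 184.5] 0.3
+bot [618.2 -50.1 159.2] 1.9
roll [609.3 -89.3  82.3] 2.5
jaw tip mid [623.7 -83.  171.1]
roll fit [609.3 -89. ] [-1.  -0.3  0.2  0.2 -1.3  0.2  0.6  0.8]
S [609.9 -88.2] [-0.6 -0.3  0.6  0.2]
D [608.6 -91.2] [-0.9 -0.3  0.9  0.3]
```

>>> {"fn": "apply_moves", "kwargs": {"targets": [[-0.4,-0.2,0.5,0],[0,0,1,0],[0,0,1,0],[0,0,1,0],[0,0,0.5,0],[0,0,0,0],[0,0,0,0]], "grip": 5.0}}

```text
time_s: 9.35
eef_pos: [505.5, -105.4, 192.0]
ee_rot: [0.0, -0.069, 0.998, -0.0]
force: [-0.6, 0.2, -1.2]
grip_width: 0.585
```

```bash
cat > look.py <<'E'
from h import *
import sys
k=sys.argv[1]
st();snap('wrist','w'+k);c=snap('scene','s'+k);d=snap('side','d'+k)
a=cv2.resize(c['img'][165:265,235:335,::-1],(400,400),interpolation=2);b=cv2.resize(d['img'][115:195,290:370,::-1],(400,400),interpolation=2)
cv2.imwrite('pics/sd%s.png'%k,np.hstack([a,b]))
E
python3 look.py 5
```

```text
t 9.35 pos [ 505.5 -105.4  192. ] toolx yaw -172.06 z [ 0. -0. -1.] F [-0.6  0.2 -1.2] T [-0.01 -0.02  0.  ] g 50.0 q6 -2.14
```

View pics/sd5.png

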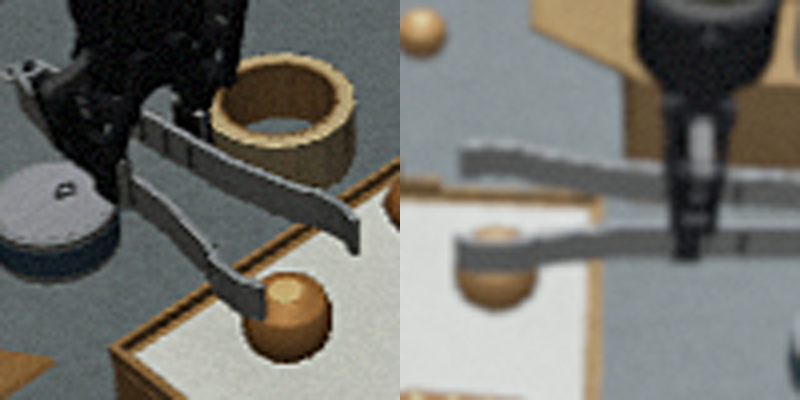

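View pics/w5.png

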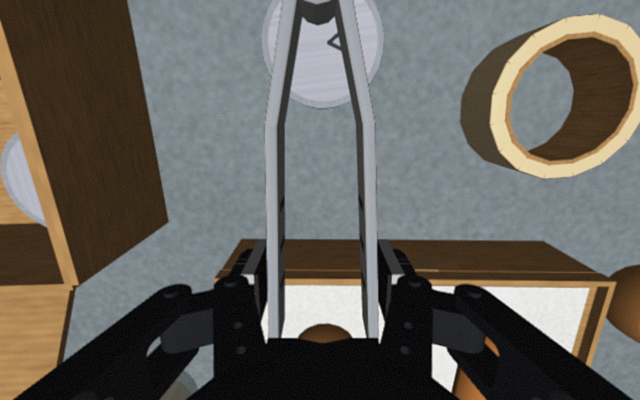

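```bash
python3 - <<'E'
from h import *
S=load('s5');D=load('d5')
s=lambda x,y:(235+(x)/4,165+(y)/4); d=lambda x,y:(290+x/5,115+y/5)
def tri(a,b):
    e1,d1=ray(S,*a);e2,d2=ray(D,*b)
    t=np.linalg.lstsq(np.c_[d1,-d2],e2-e1,rcond=None)[0]
    return (e1+t[0]*d1+e2+t[1]*d2)/2
P=[tri(s(*a),d(*b)) for a,b in [((265,288),(62,148)),((264,318),(62,178)),((358,222),(57,240)),((357,252),(57,268))]]
for p in P: print(p.round(1))
m=sum(P)/4;ax=np.array([np.cos(.1386),np.sin(.1386)]);n=np.array([-ax[1],ax[0]])
j=m[:2]-22*ax; print(m.round(1),'jaw',j.round(1))
for lab,jj in (('img',j),('kin',np.array([505.5,-105.4])+107*ax)):
  v=np.array([609.3,-89.2])-jj; print(lab,'along',(v@ax).round(1),'lat',(v@n).round(1))
E
```

```text
[ 635.1 -120.1  142.3]
[ 634.7 -120.5  119.4]
[623.3 -48.9 141.1]
[623.4 -49.4 118.8]
[629.1 -84.7 130.4] jaw [607.4 -87.8]
img along 1.7 lat -1.7
kin along -2.0 lat 1.7
```

The images and the kinematics agree within 2 mm, so I'll lower 43 mm to bring the underside to about 76, above the 72 mm front edge.

>>> {"fn": "apply_moves", "kwargs": {"targets": [[0,0,0.5,0],[0,0,0.8,0],[0,0,0.8,0],[0,0,0.8,0],[0,0,0.8,0],[0,0,0.6,0],[0,0,0,0],[0,0,0,0]]}}

```text
time_s: 10.3
eef_pos: [505.5, -105.4, 149.0]
ee_rot: [0.0, -0.069, 0.998, -0.0]
force: [0.2, -0.6, -0.8]
grip_width: 0.586
```

```bash
python3 look.py 6
```

```text
t 10.3 pos [ 505.5 -105.4  149. ] toolx yaw -172.06 z [ 0. -0. -1.] F [ 0.2 -0.6 -0.8] T [ 0.    0.04 -0.03] g 50.0 q6 -2.14
```

View pics/sd6.png

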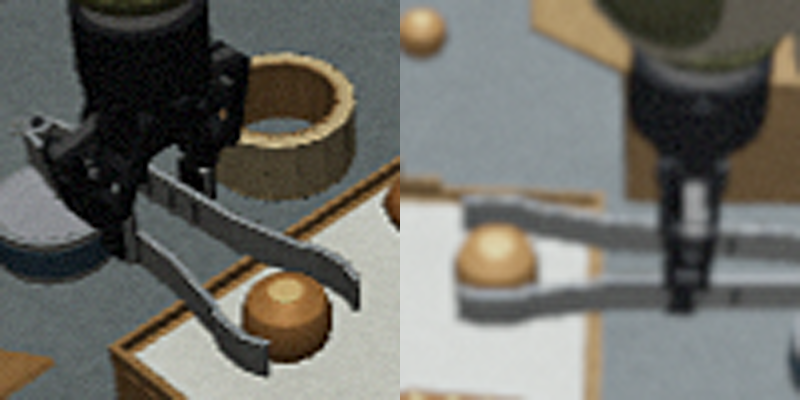

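The roll sits between the jaws and stands clear of both. Closing.

>>> {"fn": "apply_moves", "kwargs": {"targets": [[0,0,0,0],[0,0,0,0],[0,0,0,0],[0,0,0,0]], "grip": 4.2, "force": 28}}

```text
time_s: 10.85
eef_pos: [505.4, -105.3, 148.9]
ee_rot: [-0.0, -0.069, 0.998, 0.0]
force: [-0.2, 0.8, -1.4]
grip_width: 0.491
```

>>> {"fn": "apply_moves", "kwargs": {"targets": [[0,0,0,0],[0,0,0,0],[0,0,0,0],[0,0,0,0],[0,0,0,0],[0,0,0,0],[0,0,0,0],[0,0,0,0]], "grip": 3.2}}

```text
time_s: 11.65
eef_pos: [505.4, -105.3, 148.9]
ee_rot: [0.0, -0.069, 0.998, -0.0]
force: [-0.1, -0.3, -0.2]
grip_width: 0.436
```

```bash
python3 look.py 7
```

```text
t 11.65 pos [ 505.4 -105.3  148.9] toolx yaw -172.06 z [ 0. -0. -1.] F [-0.1 -0.3 -0.2] T [-0.09 -0.12  0.  ] g 37.2 q6 -2.14
```

View pics/sd7.png

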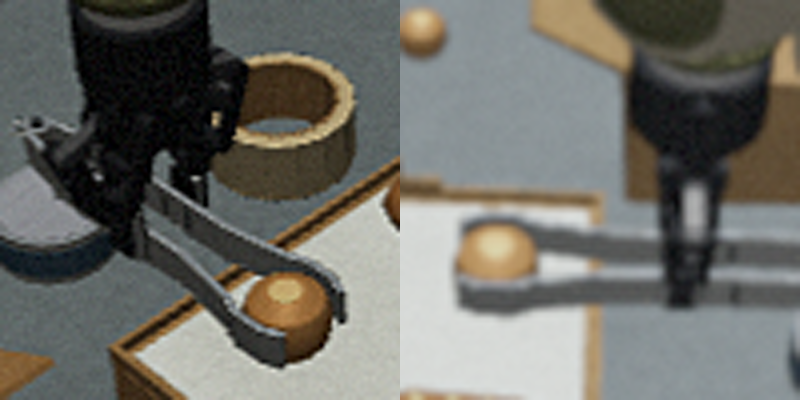

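Opening 37.2 mm, against 38 mm expected on the roll. Lifting.

>>> {"fn": "apply_moves", "kwargs": {"targets": [[0,0,-0.3,0],[0,0,-0.6,0],[0,0,-1.0,0],[0,0,-1.0,0],[0,0,-1.0,0],[0,0,-0.6,0],[0,0,-0.3,0],[0,0,0,0]]}}

```text
time_s: 12.6
eef_pos: [505.5, -105.3, 197.3]
ee_rot: [0.0, -0.069, 0.998, -0.0]
force: [-1.0, 0.4, -2.0]
grip_width: 0.434
```

```bash
python3 look.py 8
```

```text
t 12.6 pos [ 505.5 -105.3  197.3] toolx yaw -172.06 z [ 0. -0. -1.] F [-1.   0.4 -2. ] T [-0.03  0.04  0.06] g 37.1 q6 -2.14
```

View pics/sd8.png

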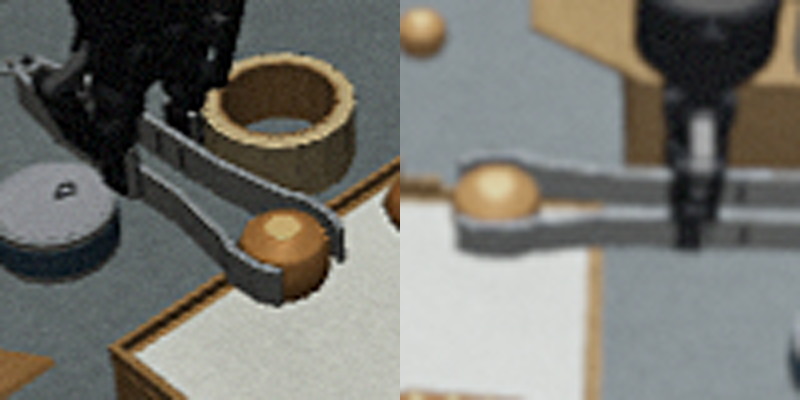

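View pics/s8.png

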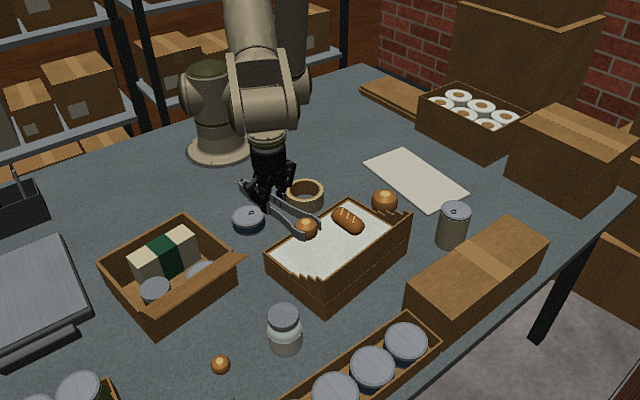

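View pics/d8.png

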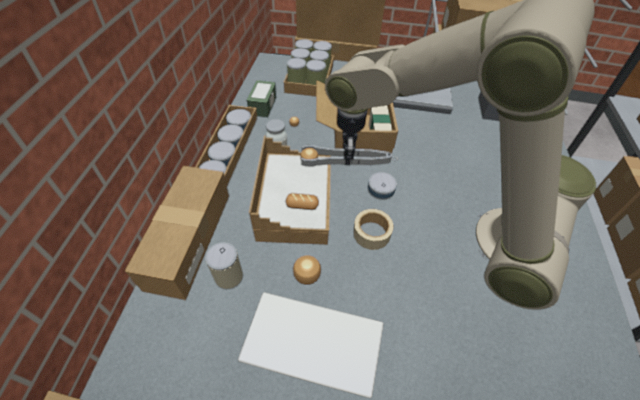

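```bash
python3 - <<'E'
from h import *
c=load('scene0');d=load('side0')
a=cv2.resize(c['img'][200:350,85:255,::-1],(397,350),interpolation=2);b=cv2.resize(d['img'][70:170,305:405,::-1],(400,350),interpolation=2)
a=cv2.resize(c['img'][200:350,85:255,::-1],None,fx=4,fy=4,interpolation=2);cv2.imwrite('pics/ps.png',a)
b=cv2.resize(d['img'][70:170,305:405,::-1],None,fx=5,fy=5,interpolation=2);cv2.imwrite('pics/pd.png',b)
E
```

```text
(no output)
```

View pics/ps.png

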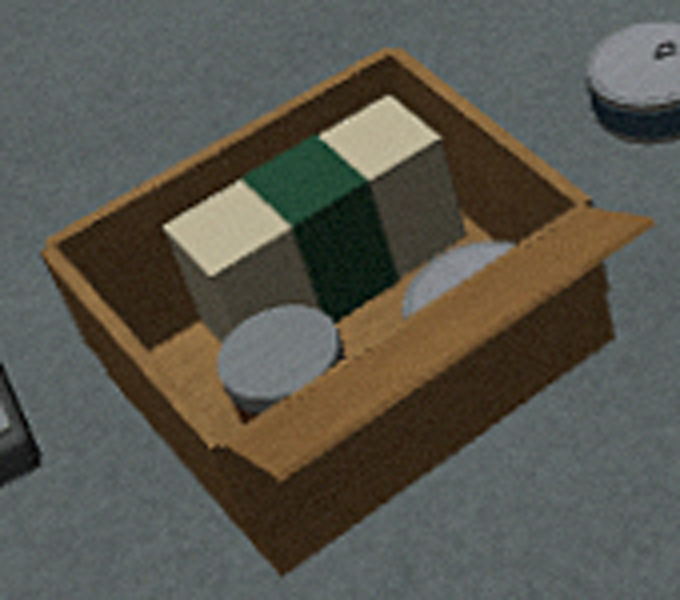

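View pics/pd.png

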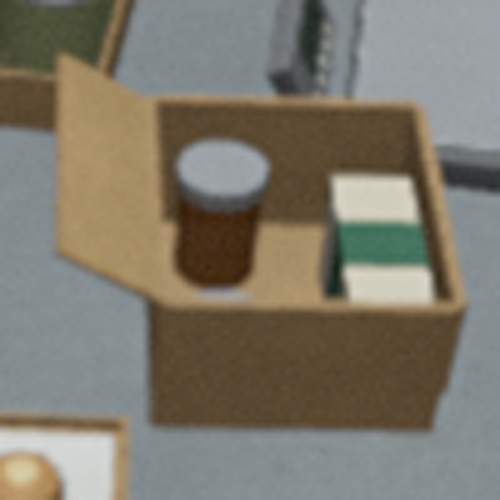

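```bash
python3 - <<'E'
from h import *
from scipy.optimize import least_squares
S=load('scene0');D=load('side0')
oS=np.array([(393,48),(45,255),(218,447),(592,203)])/4+[85,200]
oD=np.array([(465,305),(425,105),(155,100),(155,303)])/5+[305,70]
def rect(p,hx=97,hy=112):
    c,s=np.cos(p[2]),np.sin(p[2]);return [(p[0]+c*a-s*b,p[1]+s*a+c*b,110) for a,b in ((-hx,hy),(-hx,-hy),(95,-hy),(95,hy))]
for n,f in (('both',lambda p:np.r_[proj(S,rect(p))-oS,proj(D,rect(p))-oD].ravel()),('S',lambda p:(proj(S,rect(p))-oS).ravel()),('D',lambda p:(proj(D,rect(p))-oD).ravel())):
    r=least_squares(f,[485,-364,.15],x_scale=[10,10,.1]);print(n,r.x.round(2),r.fun.round(1))
E
```

```text
both [ 4.7695e+02 -3.6726e+02  1.7000e-01] [-0.1 -1.3 -1.3 -2.9  0.2  0.3 -0.2 -0.6 -0.7  0.4 -1.6 -1.  -1.9 -1.2
 -0.1 -0.4]
S [ 4.8004e+02 -3.6780e+02  1.7000e-01] [-0.  -0.6 -1.2 -1.7  0.8  1.5  0.3  0.1]
D [ 4.7317e+02 -3.6523e+02  1.5000e-01] [-0.   1.2 -0.1 -0.3 -0.5 -1.   0.5 -0.2]
```

Mouth centre is about (477, -367) from both cameras. Raising first, then going across.

>>> {"fn": "apply_moves", "kwargs": {"targets": [[0,0,-0.5,0],[0,0,-1.0,0],[0,0,-1.5,0],[0.2,-0.3,-1.5,0],[0.4,-0.6,-1.5,0],[0.6,-1.0,-1.0,0],[0.9,-1.4,-0.3,0],[1.2,-1.8,0,0]]}}

```text
time_s: 13.55
eef_pos: [479.6, -161.1, 270.9]
ee_rot: [0.001, -0.07, 0.998, -0.0]
force: [0.4, -0.1, -1.7]
grip_width: 0.431
```

>>> {"fn": "apply_moves", "kwargs": {"targets": [[1.2,-1.8,0,0],[1.2,-1.8,0,0],[1.2,-1.8,0,0],[1.2,-1.8,0,0],[1.2,-1.8,0,0],[1.2,-1.8,0,0],[1.2,-1.8,0,0],[1.2,-1.8,0,0]]}}

```text
time_s: 14.35
eef_pos: [403.8, -317.4, 270.3]
ee_rot: [0.0, -0.069, 0.998, -0.0]
force: [0.4, -0.3, -0.6]
grip_width: 0.435
```

```bash
python3 - <<'E'
from h import *
st()
E
```

```text
t 14.35 pos [ 403.8 -317.4  270.3] toolx yaw -172.08 z [ 0. -0. -1.] F [ 0.4 -0.3 -0.6] T [-0.01  0.02 -0.  ] g 37.2 q6 -2.6
```

>>> {"fn": "apply_moves", "kwargs": {"targets": [[1.0,-0.9,0,0],[0.9,-0.6,0,1],[0.7,-0.5,0,3],[0.4,-0.3,0,4],[0.2,-0.1,0,4],[0,0,0,4],[0,0,0,3],[0,0,0,1]]}}

```text
time_s: 15.15
eef_pos: [375.6, -343.5, 270.1]
ee_rot: [0.0, 0.106, 0.994, 0.0]
force: [-0.7, 0.1, -1.7]
grip_width: 0.435
```

>>> {"fn": "apply_moves", "kwargs": {"targets": [[0,0,0,0],[0,0,0,0],[0,0,0,0],[0,0,0,0]]}}

```text
time_s: 15.55
eef_pos: [375.7, -343.8, 269.9]
ee_rot: [-0.0, 0.105, 0.994, 0.0]
force: [-0.2, 0.2, -0.9]
grip_width: 0.439
```

```bash
python3 look.py 9; python3 - <<'E'
from h import *
for n,c in (('scene',load('s9')),('side',load('d9'))):
    capture(n);print(n,[(round(x['location'][0]*640,1),round(x['location'][1]*400,1),round(x['score'],2)) for x in nets.boxes_of(n,'roll')])
E
```

```text
t 15.55 pos [ 375.7 -343.8  269.9] toolx yaw 167.96 z [-0.  0. -1.] F [-0.2  0.2 -0.9] T [ 0.07  0.01 -0.01] g 37.5 q6 -2.33
scene [(220.3, 361.4, 0.73), (384.2, 202.0, 0.61), (152.0, 222.9, 0.59), (175.0, 273.4, 0.27)]
side [(305.3, 266.7, 0.92), (366.4, 81.3, 0.65), (292.0, 122.8, 0.6)]
```

View pics/s9.png

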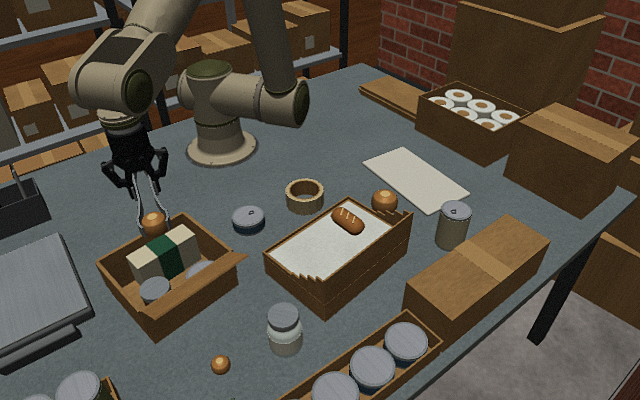

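View pics/d9.png

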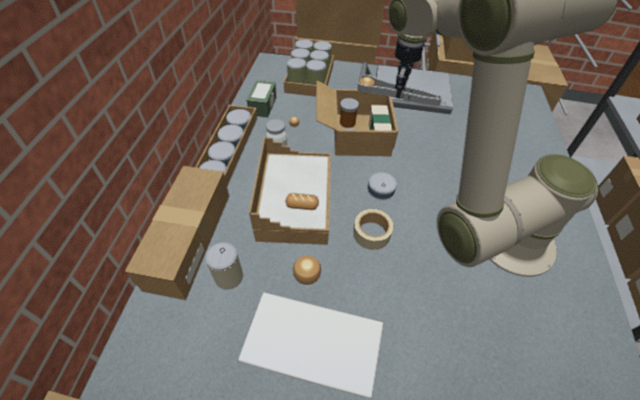

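Roll held at scene (152,223) and side (366,81). I'll triangulate it and take a crop before handing in.

```bash
python3 - <<'E'
from h import *
S=load('s9');D=load('d9')
e1,d1=ray(S,152,223);e2,d2=ray(D,367,81.5)
t=np.linalg.lstsq(np.c_[d1,-d2],e2-e1,rcond=None)[0]
p,q=e1+t[0]*d1,e2+t[1]*d2;print(((p+q)/2).round(1),np.linalg.norm(p-q).round(1))
a=cv2.resize(S['img'][140:260,90:210,::-1],(400,400),interpolation=2);b=cv2.resize(D['img'][50:140,320:410,::-1],(400,400),interpolation=2)
cv2.imwrite('pics/sd9c.png',np.hstack([a,b]))
E
```

```text
[ 479.2 -370.2  209.6] 4.8
```

View pics/sd9c.png

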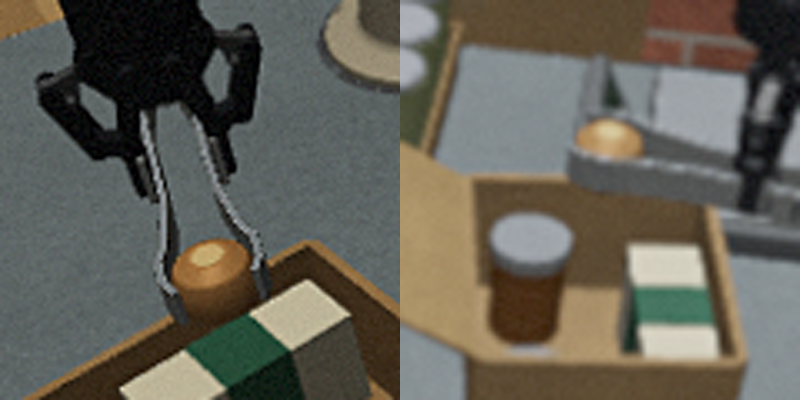

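The roll's centre is about (479, -370, 207) and the mouth's is (477, -367, 110), so it hangs centred, with its underside about 75 mm above the rim. It is held firmly.

```bash
python3 - <<'E'
from h import *
st();print(ctrl.finish_job())
E
```

```text
t 15.9 pos [ 375.7 -343.8  269.9] toolx yaw 167.94 z [-0.  0. -1.] F [-0.5  0.2 -1.6] T [ 0.04 -0.01  0.04] g 37.1 q6 -2.33
the job is handed in; nothing more can be done
None
```

The roll is held in the tongs, clear above the parcel carton's opening, and the job was handed in at 15.9 s. I squeezed the tongs to 48 mm to lift them off the board, opened them to 50 mm over the round roll in the tray, and closed the jaws on it. Then I raised it and carried it across.

- **Position:** the two cameras put the roll's centre at about (479, -370, 210), with their sight lines 4.8 mm apart. The opening's centre is about (477, -367, 110), so the roll hangs centred with its underside roughly 75–80 mm above the rim.
- **Grip:** the opening read 37.1 mm, close to the 38 mm expected with the jaws on the roll, and held steady through the lift and carry. The pictures show only the tongs touching the roll.
- **Other things:** nothing else looks moved in the last pictures.
- **Disagreements:**
  - The two cameras' separate fits of the parcel's x differed by about 7 mm, well within the opening.
  - While closing on the tongs, an upward force of about 5 N showed, probably the fingertips brushing the board. It was gone after the lift.

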